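# Set and lock the red air regulator

### The arm

A 7-joint arm with a two-finger parallel gripper is mounted at the origin on a cart in front of the work surface, level with it; the furniture and walls round the work are solid. World frame = base frame: x ahead of the robot, y to its left, z up, the work surface at z = 0. Lengths are in m, angles in rad, forces in N, time in s.
With the tool pointing down it reaches from about 0.425 to 0.875 m from the base axis. Payload 9.9 kg.
Tool frame: the origin (TCP) lies between the finger pads; the fingertips stand finger_overhang ahead of it and the grasp point (between the pads) lies 8 mm behind it (finger_overhang is the distance from the TCP to the fingertips, in m); z points along the fingers, y is the direction in which the jaws open and shut (so a half turn about z gives the same grasp; the last joint's range is limited). The gripper opens to 85 mm and grips with 20 to 120 N. Pads are 22 mm wide; open, the fingers measure 114 mm over their backs; the gripper's body (76 mm by 85 mm) begins 54 mm behind the grasp point. The pads swing forward as they close: fully open they stand 13 mm farther back than shut.
Start: joints at [1.167, 0.576, 0.025, 1.437, -0.015, 1.129, -0.057], TCP at [0.212, -0.641, 0.242] pointing down, gripper open.
Joint ranges: [-2.76, 2.76], [-0.34, 2.15], [-1.52, 1.57], [0.19, 2.46], [-1.09, 4.23], [0.17, 1.99], [-2.82, 2.82]. Speed limits (rad/s): [2.22, 2.22, 3.01, 3.01, 3.14, 3.14, 3.14].

### API

Orientations are given as a unit quaternion [w, x, y, z].
In Python, from rig import sense, snapshot, job_done, boxes_of, outline_of, finger_overhang gives the robot as it stands. The module is installed in compiled form; this text tells all that it offers.
- The arm moves only by the tool apply_moves, never from a script. Its argument "targets" is a list of rows, each an object with "hand": the opening, from 0 (shut) to 1 (fully open); "xyz": the shift along the tool's x, y, z in m, a list of three; "roll": the turn about the tool's z in rad. A call has 1 to 12 rows; each row shifts and turns the commanded pose from where the row before left it, along the tool's axes as they then stand; what a row does not reach is not made up. A row lasts 1/10 s, in which the tool goes at most 50 mm and 8.59 degrees, less where a joint would pass 70% of its speed; a pose out of reach is approached as far as the arm can. A call with a gripper value outside its range is refused whole. The fingers move at their own pace and stop on an object; "newtons" is the grip in N (left out, the last holds). Time passes only in rows, so rows that do not move let the fingers close. It gives the time, the measured TCP pose, the force and the opening at its end, in the units of the state.
- sense(): the state, without advancing time (a new reading comes with each control period).
- snapshot(name): name is "scene" or "top" or "wrist"; returns a dict with "color" (384x512x3 uint8, red, green, blue), "range_z" (384x512 float32, m along the optical axis (not along the pixel's ray), 0 where there is no reading), "mtx" (3x3 intrinsics, pixels), "T" (4x4, takes a point from camera to world coordinates); the wrist camera has in their place "hand_eye" (4x4, takes a point from camera to tool coordinates, whose origin is the TCP and whose axes are the flange's). Camera axes: x right, y down, z forward; pixel columns grow to the right and rows downward; lengths in m; the calibration is good to about 2 mm. A picture is of the moment at which its call begins: read the wrist's pose just before it.
- job_done(): hands the job in, once; it reports no verdict.
Trained networks look in a picture, given as the dict that the camera call returned (one of the last four; its "shot" number tells which), for a name from the list of things; names that differ only in an ending like _2 or _b are one class to them, and where a whole thing is asked for, a point or a joint stands for the part that bears it (a point fixed in the world has none). Each returns a list of dicts, best first, with "conf" (0 to 1); they miss things now and then, are a little off and sometimes report something else, mostly with a low value. They report only what shows in the picture. A call takes as long as a camera call. They do not tell look-alikes from the thing itself.
- boxes_of(picture, label): "at" ([column, row] in pixels, amid what is visible of it).
- outline_of(picture, label): "mask" (384x512 bool, what is visible of it) and "at" ([column, row] in pixels, amid what is visible of it).
The state is a dict: "time_s": time; "q": joint angles; "qvel": joint speeds; "effort": joint torques, N m; "tcp_pos": TCP position; "orientation": TCP orientation; "wrist_force": force on the tool from outside, world axes, zero at the start; "wrist_torque": the same for the moment, N m; "gripper_width": finger opening in m.
Only numpy, scipy, OpenCV 4.12 (cv2) and the standard library are available. Lean on these libraries where they do the work, as an engineer would, in place of code of your own. Each camera call takes 0.05 s, during which the arm holds its last target.

### The job

Set the air for the cream depositor on the regulator with the red knob: turn the knob until its white pointer line stands at the green mark on the dial, then pull the knob straight up as far as it goes so that it locks out, and let go. Leave the regulator with the blue knob as it is.

Things in the scene. Friction and masses are not known exactly. Their poses are not given: they have to be found in the camera images.
- red_grip (a point): Centre of the red air regulator's round fluted knob (42 mm across, 40 high; grip its side from any direction), on its upright axis, 16 mm below its top. Turns and rises with it: z up, -x along the white pointer line on top, which runs from middle to rim. Pushed in, its underside is 1.5 mm above a fixed white dial plate, 88 mm across, 52 mm above the worktop. Regulator fixed, left or right varies.
- red_turn (a joint): Turn of the red knob, rad: 0 with its pointer line at the green mark (bar 18 x 8 mm on the rim of the white dial plate, above the round gauge); grows clockwise seen from above; stops at -1.5 and 1.5. Starts between -1.2 and -0.6, so turn it clockwise by that much. Turns easily (0.04 N m) and stays where it is left.
- red_pull (a joint): How far the red knob is pulled up, m: 0 pushed in, 0.014 fully out. A slot inside lets it out only with the pointer within about 12 degrees of the green mark (elsewhere it stops after about 1.5 mm); once out it cannot turn away from the mark. Pulling takes about 5 N; it stays where it is left. Out, a yellow band shows beneath it.
- blue_pointer (a point): Rim end of the white pointer line on top of the blue knob of the other regulator (fixed, same size and make as the red one): 21 mm from the knob's axis, at the height of its top. To be left as it is.
Not all that is in view belongs to the job. Leave any pink or purple look-alike of the part that bears red_grip alone.

How it is judged:
At the end, for the whole second after the job is handed in: The red knob is released with its pointer within 15 degrees of the green mark and pulled out by more than 9 mm, and the blue knob's pointer end is within 8 mm of where it was (value of joint red_turn between -0.26 and 0.26 rad and value of joint red_pull above 0.009 m and distance of blue_pointer from where it was at the start of the episode below 0.008 m); the robot touches nothing.
It fails at once if the blue knob is turned or pulled out (its pointer end moves more than 8 mm) (distance of blue_pointer from where it was at the start of the episode above 0.008 m).
It also fails if it takes over 32 s, if anything falls off the work surface, if the arm or the gripper's body presses on something with over 40 N, if the wrist force passes 120 N, or if a joint passes its speed limit or range.

## Working session

There is one attempt and no reset: what is moved stays moved. The work goes in short steps, Python scripts to look and compute and a tool call to move; the robot and the scene stay as the last step left them, time stands still between calls to the robot, and variables do not carry over. Pictures are saved under pics/ and viewed, and the job is handed in when it is done.

Besides the shell and the picture viewer there is one more tool, called after "Request:" as a command line: name --argument value ..., lists and objects as JSON in quotes. apply_moves: Moves the arm, as the interface text tells. Its arguments: {"type":"object","properties":{"targets":{"type":"array","items":{"type":"object","properties":{"hand":{"type":"number"},"xyz":{"type":"array","items":{"type":"number"}},"roll":{"type":"number"}}}},"newtons":{"type":"number"}},"required":["targets"]}

```bash
mkdir -p pics
python3 - <<'E'
from rig import *
import cv2,pickle,numpy as np
print(sense(),finger_overhang)
for n in ("scene","top"):
    p=snapshot(n); cv2.imwrite(f"pics/{n}0.png",p["color"][:,:,::-1]); pickle.dump(p,open(n+".pkl","wb"))
    print(n,[(b["at"],b["conf"]) for b in boxes_of(p,"red_grip")],[(b["at"],b["conf"]) for b in boxes_of(p,"blue_pointer")])
    print(p["T"],p["mtx"])
E
```

```text
{'time_s': 0.0, 'q': array([ 1.16720497,  0.57652266,  0.0248249 ,  1.4379059 , -0.01497651,
        1.12899439, -0.05650236]), 'qvel': array([-4.63168747e-04, -3.02435928e-04,  1.03648953e-03, -3.76090643e-04,
       -5.16997631e-04, -7.95666758e-05, -1.01526556e-03]), 'effort': array([ 1.13565282e-03, -7.65779686e+01,  2.25129850e+00, -2.85977626e+01,
        1.54092244e-02,  1.28157684e-02,  9.60033981e-05]), 'tcp_pos': array([ 0.21207287, -0.64036482,  0.24144931]), 'orientation': array([-8.03413355e-04,  9.87238952e-01,  1.59243758e-01, -1.78449388e-04]), 'wrist_force': array([0.42178879, 0.30467815, 0.64825621]), 'wrist_torque': array([-0.07527158,  0.00760835, -0.03853952]), 'gripper_width': 0.08562256943696019} 0.011
scene [([243.8, 260.0], 0.89), ([303.8, 156.6], 0.64), ([221.2, 184.7], 0.56)] [([245.0, 143.6], 0.56)]
[[-0.99978269  0.00615215  0.01991815  0.44408394]
 [-0.01113002  0.65036057 -0.75954411  0.68759759]
 [-0.01762681 -0.75960074 -0.65015077  0.65312068]
 [ 0.          0.          0.          1.        ]] [[390.0884921    0.         256.80249596]
 [  0.         390.0884921  187.9841683 ]
 [  0.           0.           1.        ]]
top [([326.9, 236.9], 0.9), ([276.1, 144.7], 0.87), ([183.8, 174.6], 0.54)] [([342.1, 167.5], 0.77), ([180.7, 175.9], 0.56)]
[[-0.0121785  -0.98950328  0.14399631  0.31885358]
 [-0.9998779   0.01346112  0.00793639  0.04358513]
 [-0.00979144 -0.14388208 -0.9895464   0.93649831]
 [ 0.          0.          0.          1.        ]] [[373.74900908   0.         253.16090097]
 [  0.         373.74900908 188.66758968]
 [  0.           0.           1.        ]]
```

View pics/scene0.png

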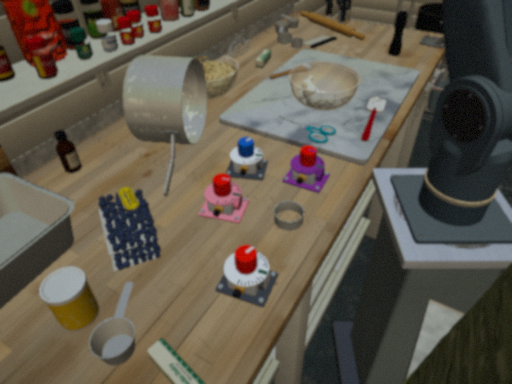

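View pics/top0.png

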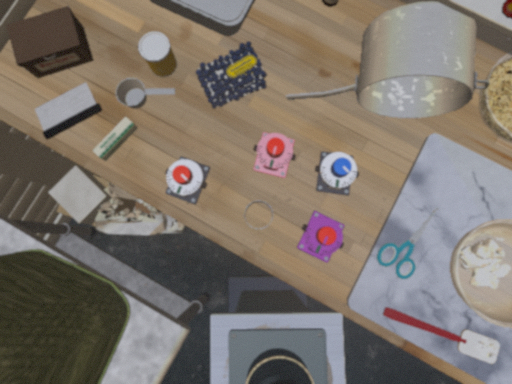

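Candidates for the red knob in the top view: (182,175) on a grey base with a white dial, (274,147) on pink, (326,236) on purple. By the description it is (182,175), so I'll check that one in a close crop.

Run:
```python
import cv2,pickle,numpy as np
p=pickle.load(open("top.pkl","rb")); s=pickle.load(open("scene.pkl","rb"))
a=cv2.resize(p["color"][145:210,150:220],None,fx=8,fy=8,interpolation=cv2.INTER_CUBIC)
cv2.imwrite("pics/ctop.png",a[:,:,::-1])
a=cv2.resize(s["color"][235:310,205:290],None,fx=7,fy=7,interpolation=cv2.INTER_CUBIC)
cv2.imwrite("pics/cscene.png",a[:,:,::-1])
def pt(p,u,v):
    z=p["range_z"][v,u]; c=np.linalg.inv(p["mtx"])@[u*z,v*z,z]; return p["T"][:3,:3]@c+p["T"][:3,3]
def W(p):
    h,w=p["range_z"].shape; u,v=np.meshgrid(np.arange(w),np.arange(h)); z=p["range_z"]
    c=np.stack([u*z,v*z,z],-1)@np.linalg.inv(p["mtx"]).T; return c@p["T"][:3,:3].T+p["T"][:3,3]
for n,q,b in(("top",p,(150,220,140,215)),("scene",s,(205,290,230,310))):
    w=W(q); hsv=cv2.cvtColor(q["color"],cv2.COLOR_RGB2HSV); H,S,V=cv2.split(hsv)
    m=((H<8)|(H>172))&(S>150)&(V>80); k=np.zeros_like(m);k[b[2]:b[3],b[0]:b[1]]=1;m&=k
    x=w[m]; print(n,m.sum(),x[:,2].max(),np.median(x,0)); t=x[x[:,2]>x[:,2].max()-.012]; print(len(t),t.mean(0),t.min(0),t.max(0))
    d=(S<60)&(V>120)&k&(w[...,2]>.04)&(w[...,2]<.062); t=w[d]; print(len(t),t.mean(0),t.min(0),t.max(0))
    c,r=cv2.minEnclosingCircle(t[:,:2].astype(np.float32)); print("circ",c,r)
    g=(H>40)&(H<85)&(S>90)&k; 
    if g.sum(): print("green",g.sum(),np.median(w[g],0), np.argwhere(g).mean(0))
```

```text
top 163 0.9364983121206385 [0.48037033 0.21790989 0.09256659]
1 [0.31885358 0.04358513 0.93649831] [0.31885358 0.04358513 0.93649831] [0.31885358 0.04358513 0.93649831]
700 [0.47722926 0.21289226 0.05157936] [0.43599342 0.17325737 0.04072804] [0.52281523 0.2589218  0.06035115]
circ (0.479736864566803, 0.21608486771583557) 0.043875545263290405
scene 463 0.653120676205388 [0.48130258 0.2295461  0.09182547]
2 [0.44408394 0.68759759 0.65312068] [0.44408394 0.68759759 0.65312068] [0.44408394 0.68759759 0.65312068]
841 [0.48079774 0.22833036 0.05173724] [0.43833874 0.17874617 0.04026185] [0.52485142 0.26072904 0.06148502]
circ (0.4805814325809479, 0.2160814255475998) 0.044797878712415695
green 6 [0.4489773  0.22975282 0.05311848] [271.5 262.5]
```

View pics/ctop.png

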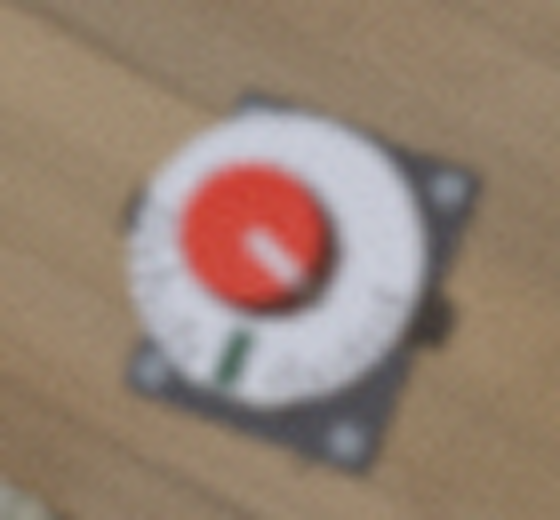

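View pics/cscene.png

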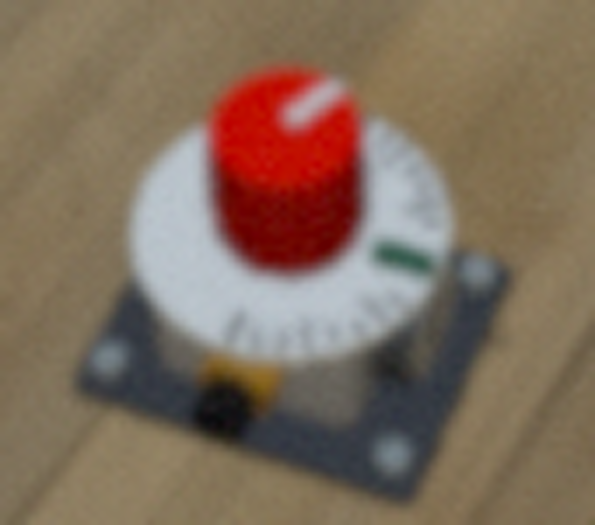

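The crop shows the white dial on a grey base, with the green mark at crop (233,358). The pointer is at lower right, so a clockwise turn of about 1.2 rad is needed. I'll move there in two legs, since the straight line passes too close to the base.

Request:
apply_moves --targets '[{"hand": 1, "xyz": [0.0367, -0.0321, -0.004], "roll": 0}, {"hand": 1, "xyz": [0.0367, -0.0321, -0.004], "roll": 0}, {"hand": 1, "xyz": [0.0367, -0.0321, -0.004], "roll": 0}, {"hand": 1, "xyz": [0.0367, -0.0321, -0.004], "roll": 0}, {"hand": 1, "xyz": [0.0367, -0.0321, -0.004], "roll": 0}, {"hand": 1, "xyz": [0.0367, -0.0321, -0.004], "roll": 0}, {"hand": 1, "xyz": [0.0367, -0.0321, -0.004], "roll": 0}, {"hand": 1, "xyz": [0.0367, -0.0321, -0.004], "roll": 0}, {"hand": 1, "xyz": [0.0367, -0.0321, -0.004], "roll": 0}, {"hand": 1, "xyz": [0.0367, -0.0321, -0.004], "roll": 0}]'

```text
time_s: 1.3
tcp_pos: [0.4604, -0.2189, 0.2828]
orientation: [0.0, 0.987, 0.159, 0.0]
wrist_force: [1.3, -0.6, 0.6]
gripper_width: 0.0854
```

Request:
apply_moves --targets '[{"hand": 1, "xyz": [0.0173, -0.0453, 0], "roll": 0}, {"hand": 1, "xyz": [0.0173, -0.0453, 0], "roll": 0}, {"hand": 1, "xyz": [0.0173, -0.0453, 0], "roll": 0}, {"hand": 1, "xyz": [0.0173, -0.0453, 0], "roll": 0}, {"hand": 1, "xyz": [0.0173, -0.0453, 0], "roll": 0}, {"hand": 1, "xyz": [0.0173, -0.0453, 0], "roll": 0}, {"hand": 1, "xyz": [0.0173, -0.0453, 0], "roll": 0}, {"hand": 1, "xyz": [0.0173, -0.0453, 0], "roll": 0}, {"hand": 1, "xyz": [0.0173, -0.0453, 0], "roll": 0}]'

```text
time_s: 2.2
tcp_pos: [0.4791, 0.2172, 0.2825]
orientation: [0.0, 0.987, 0.159, 0.0]
wrist_force: [0.9, -0.1, 0.9]
gripper_width: 0.0856
```

Request:
apply_moves --targets '[{"hand": 1, "xyz": [0, 0, 0], "roll": -0.14}, {"hand": 1, "xyz": [0, 0, 0], "roll": -0.14}, {"hand": 1, "xyz": [0, 0, 0], "roll": -0.14}, {"hand": 1, "xyz": [0, 0, 0], "roll": -0.14}, {"hand": 1, "xyz": [0, 0, 0], "roll": -0.14}, {"hand": 1, "xyz": [0, 0, 0], "roll": -0.14}, {"hand": 1, "xyz": [0, 0, 0], "roll": -0.14}, {"hand": 1, "xyz": [0, 0, 0], "roll": -0.14}, {"hand": 1, "xyz": [0, 0, 0], "roll": -0.14}, {"hand": 1, "xyz": [0, 0, 0], "roll": -0.14}, {"hand": 1, "xyz": [0, 0, 0], "roll": -0.14}, {"hand": 1, "xyz": [0, 0, 0], "roll": 0}]'

```text
time_s: 3.4
tcp_pos: [0.4794, 0.2151, 0.2823]
orientation: [-0.0, 0.597, 0.802, -0.0]
wrist_force: [-0.2, -0.3, 0.1]
gripper_width: 0.0853
```

Run:
```python
from rig import *
import cv2,pickle,numpy as np
s=sense();print(s)
p=snapshot("wrist"); p["state"]=s; pickle.dump(p,open("wrist.pkl","wb")); print(p["mtx"],p["hand_eye"])
cv2.imwrite("pics/w1.png",p["color"][:,:,::-1])
```

```text
{'time_s': 3.4, 'q': array([-0.05173875,  0.36474558, -0.64217435,  1.75314383,  0.24140925,
        1.10370043, -0.48113567]), 'qvel': array([-0.01341348, -0.00378133,  0.02761924,  0.00051859, -0.01452011,
       -0.00427198, -0.14898202]), 'effort': array([  0.26834479, -54.51768994,  -6.23697728, -27.49801934,
         0.22995004,   0.06633973,   2.38033913]), 'tcp_pos': array([0.4793712 , 0.21509129, 0.28226584]), 'orientation': array([-9.93862705e-05,  5.97152845e-01,  8.02127465e-01, -1.73303044e-06]), 'wrist_force': array([-0.22425348, -0.28415482,  0.14403161]), 'wrist_torque': array([ 0.0094354 , -0.01585833,  0.01046197]), 'gripper_width': 0.0852518546393703}
[[273.85949971   0.         257.62999316]
 [  0.         273.85949971 195.27537423]
 [  0.           0.           1.        ]] [[ 9.90237211e-04 -9.64378250e-01 -2.64525255e-01  6.68027573e-02]
 [ 9.99999504e-01  9.82492863e-04  1.61579931e-04 -2.16913817e-04]
 [ 1.04070004e-04 -2.64525284e-01  9.64378745e-01 -1.30893642e-01]
 [ 0.00000000e+00  0.00000000e+00  0.00000000e+00  1.00000000e+00]]
```

View pics/w1.png

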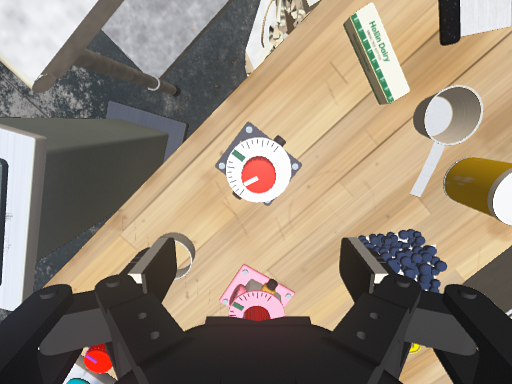

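The wrist view shows the correct knob at (258,172), the green mark near (237,156) and the pointer toward about (245,184). The pink look-alike is at (257,305). Next I'll measure the angles and the axis.

Run:
```python
import cv2,pickle,numpy as np
from scipy.spatial.transform import Rotation as R
p=pickle.load(open("wrist.pkl","rb")); s=p["state"]
o=s["orientation"]; T=np.eye(4); T[:3,:3]=R.from_quat([o[1],o[2],o[3],o[0]]).as_matrix(); T[:3,3]=s["tcp_pos"]; T=T@p["hand_eye"]
top=pickle.load(open("top.pkl","rb")); sc=pickle.load(open("scene.pkl","rb"))
def onplane(uv,M,T,z):
    d=np.c_[uv,np.ones(len(uv))]@np.linalg.inv(M).T@T[:3,:3].T
    return T[:3,3]+d*((z-T[2,3])/d[:,2])[:,None]
for n,q,TT,b in(("wrist",p,T,(205,310,120,212)),("top",top,top["T"],(155,220,145,210)),("scene",sc,sc["T"],(205,290,235,310))):
    H,S,V=cv2.split(cv2.cvtColor(q["color"],cv2.COLOR_RGB2HSV)); k=np.zeros(H.shape,bool);k[b[2]:b[3],b[0]:b[1]]=1
    red=(((H<8)|(H>172))&(S>150)&(V>80)&k)
    g=(H>40)&(H<95)&(S>70)&k
    # plate centre by depth
    h,w=H.shape;u,v=np.meshgrid(np.arange(w),np.arange(h));z=q["range_z"]
    X=np.stack([u*z,v*z,z],-1)@np.linalg.inv(q["mtx"]).T@TT[:3,:3].T+TT[:3,3]
    d=k&(X[...,2]>.046)&(X[...,2]<.06)&(S<90)&(V>90); c,r=cv2.minEnclosingCircle(X[d][:,:2].astype(np.float32))
    kt=k&(X[...,2]>.088)&(X[...,2]<.1); kc=X[kt][:,:2].mean(0); kr=cv2.minEnclosingCircle(X[kt][:,:2].astype(np.float32))
    wh=kt&(S<130)&~red
    print(n,"plate",c,r,"knob",kc,kr,"ztop",np.median(X[kt][:,2]))
    C=np.array(c)
    G=onplane(np.argwhere(g)[:,::-1],q["mtx"],TT,.052).mean(0)[:2] if g.sum() else None
    ag=np.degrees(np.arctan2(*(G-C)[::-1])) if G is not None else None
    hull=cv2.convexHull(np.argwhere(kt)[:,::-1].astype(np.int32)); kf=np.zeros(H.shape,np.uint8); cv2.fillConvexPoly(kf,hull,1); kf=cv2.erode(kf,np.ones((3,3),np.uint8))>0
    wh=kf&(S<140); Wp=onplane(np.argwhere(wh)[:,::-1],q["mtx"],TT,.0935)[:,:2] ; ap=None
    for cc in (C,np.array(kr[0])):
        if len(Wp): m=(Wp-cc).mean(0); ap=np.degrees(np.arctan2(m[1],m[0])); print("pointer",len(Wp),m,ap%360)
    print("green",g.sum(),G,ag)
print("tool x ang",np.degrees(np.arctan2(*T[:2,:1].ravel()[::-1])), R.from_quat([o[1],o[2],o[3],o[0]]).as_matrix().round(3))
a=cv2.resize(p["color"][120:212,205:310],None,fx=6,fy=6,interpolation=cv2.INTER_CUBIC)
cv2.imwrite("pics/cw.png",a[:,:,::-1])
```

```text
wrist plate (0.47923633456230164, 0.21671779453754425) 0.04395958036184311 knob [0.47887685 0.21748303] ((0.4789588153362274, 0.21647164225578308), 0.021416140720248222) ztop 0.0928461256301526
pointer 80 [-0.0076373  -0.00705592] 222.7341068846898
pointer 80 [-0.00735979 -0.00680977] 222.77709025322326
green 62 [0.44804632 0.22923164] 158.13869615704203
top plate (0.479736864566803, 0.21608486771583557) 0.043875545263290405 knob [0.47938329 0.21554331] ((0.4796466827392578, 0.21597540378570557), 0.02066146954894066) ztop 0.09273315392702547
pointer 41 [-0.00648071 -0.00592664] 222.4430564993767
pointer 41 [-0.00639053 -0.00581717] 222.31099062508332
green 0 None None
scene plate (0.4805814325809479, 0.2160814255475998) 0.044797878712415695 knob [0.48098002 0.21824429] ((0.4812065362930298, 0.2165776491165161), 0.022242631763219833) ztop 0.09312266234827316
pointer 31 [-0.00664805 -0.0062732 ] 223.3382931181497
pointer 31 [-0.00727315 -0.00676942] 222.94558560905128
green 9 [0.45429237 0.23437642] 145.1653006841041
tool x ang 16.724225097093534 [[-0.287  0.958 -0.   ]
 [ 0.958  0.287  0.   ]
 [ 0.    -0.    -1.   ]]
```

View pics/cw.png

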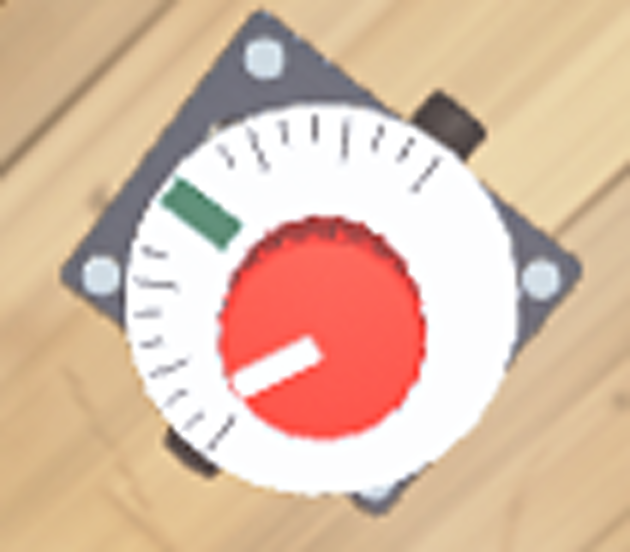

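Request:
apply_moves --targets '[{"hand": 1, "xyz": [0.0014, 0.0004, 0.04], "roll": 0}, {"hand": 1, "xyz": [0, 0, 0.04], "roll": 0}, {"hand": 1, "xyz": [0, 0, 0.04], "roll": 0}, {"hand": 1, "xyz": [0, 0, 0.035], "roll": 0}, {"hand": 1, "xyz": [0, 0, 0.025], "roll": 0}, {"hand": 1, "xyz": [0, 0, 0.018], "roll": 0}, {"hand": 1, "xyz": [0, 0, 0.01], "roll": 0}, {"hand": 1, "xyz": [0, 0, 0], "roll": 0}, {"hand": 1, "xyz": [0, 0, 0], "roll": 0}]'

```text
time_s: 4.35
tcp_pos: [0.4797, 0.217, 0.0749]
orientation: [0.0, 0.598, 0.801, 0.0]
wrist_force: [0.4, 1.0, -0.3]
gripper_width: 0.0857
```

Request:
apply_moves --targets '[{"hand": 0.3, "xyz": [0, 0, 0], "roll": 0}, {"hand": 0.3, "xyz": [0, 0, 0], "roll": 0}, {"hand": 0.3, "xyz": [0, 0, 0], "roll": 0}, {"hand": 0.3, "xyz": [0, 0, 0], "roll": 0}, {"hand": 0.3, "xyz": [0, 0, 0], "roll": 0}, {"hand": 0.3, "xyz": [0, 0, 0], "roll": 0}, {"hand": 0.3, "xyz": [0, 0, 0], "roll": 0}, {"hand": 0.3, "xyz": [0, 0, 0], "roll": 0}]' --newtons 30

```text
time_s: 5.15
tcp_pos: [0.4797, 0.2169, 0.075]
orientation: [0.0, 0.598, 0.801, 0.0]
wrist_force: [-0.9, -0.5, 5.4]
gripper_width: 0.0412
```

Request:
apply_moves --targets '[{"hand": 0.3, "xyz": [0, 0, 0], "roll": 0.125}, {"hand": 0.3, "xyz": [0, 0, 0], "roll": 0.125}, {"hand": 0.3, "xyz": [0, 0, 0], "roll": 0.125}, {"hand": 0.3, "xyz": [0, 0, 0], "roll": 0.125}, {"hand": 0.3, "xyz": [0, 0, 0], "roll": 0.125}, {"hand": 0.3, "xyz": [0, 0, 0], "roll": 0.125}, {"hand": 0.3, "xyz": [0, 0, 0], "roll": 0.125}, {"hand": 0.3, "xyz": [0, 0, 0], "roll": 0.125}, {"hand": 0.3, "xyz": [0, 0, 0], "roll": 0.125}, {"hand": 0.3, "xyz": [0, 0, 0], "roll": 0}, {"hand": 0.3, "xyz": [0, 0, 0], "roll": 0}]'

```text
time_s: 6.25
tcp_pos: [0.4793, 0.217, 0.075]
orientation: [0.0, 0.933, 0.359, 0.0]
wrist_force: [-1.2, -1.0, 6.6]
gripper_width: 0.0411
```

Run:
```python
from rig import *
import cv2
s=sense();print(s["q"],s["orientation"],s["wrist_force"],s["wrist_torque"])
for n in("wrist","top"):
    p=snapshot(n); c=p["color"][:,:,::-1]
    if n=="top": c=cv2.resize(c[145:210,150:220],None,fx=8,fy=8,interpolation=cv2.INTER_CUBIC)
    cv2.imwrite(f"pics/{n}2.png",c)
```

```text
[-0.39357407  0.57803009 -0.17884462  2.01300681  0.18290575  0.56483888
 -1.53499429] [2.64635925e-05 9.33305636e-01 3.59082840e-01 3.22492313e-04] [-1.15694431 -0.95327285  6.59526367] [-0.18885015  0.37058492 -0.0225577 ]
```

View pics/wrist2.png

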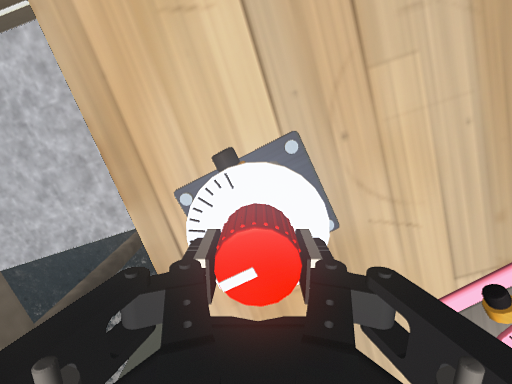

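View pics/top2.png

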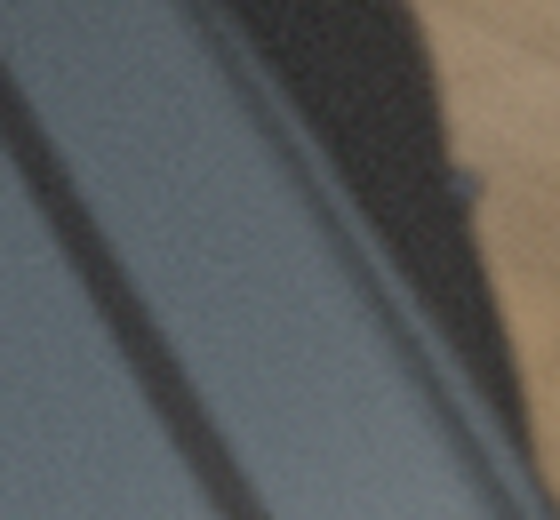

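The pointer moved with the gripper: in the wrist image it still runs from (257,270) to (218,285). Now I'll pull up.

Request:
apply_moves --targets '[{"hand": 0.3, "xyz": [0, 0, -0.002], "roll": 0}, {"hand": 0.3, "xyz": [0, 0, -0.002], "roll": 0}, {"hand": 0.3, "xyz": [0, 0, -0.002], "roll": 0}, {"hand": 0.3, "xyz": [0, 0, -0.002], "roll": 0}, {"hand": 0.3, "xyz": [0, 0, -0.002], "roll": 0}, {"hand": 0.3, "xyz": [0, 0, -0.002], "roll": 0}, {"hand": 0.3, "xyz": [0, 0, -0.002], "roll": 0}, {"hand": 0.3, "xyz": [0, 0, -0.001], "roll": 0}, {"hand": 0.3, "xyz": [0, 0, 0], "roll": 0}]' --newtons 40

```text
time_s: 7.25
tcp_pos: [0.4793, 0.2168, 0.0893]
orientation: [-0.0, 0.933, 0.359, -0.0]
wrist_force: [1.7, 1.8, -4.8]
gripper_width: 0.0407
```

Run:
```python
from rig import *
import cv2
s=sense();print(s["tcp_pos"],s["wrist_force"])
p=snapshot("wrist"); cv2.imwrite("pics/w3.png",p["color"][:,:,::-1])
p=snapshot("scene"); cv2.imwrite("pics/s3.png",cv2.resize(p["color"][200:320,180:320],None,fx=5,fy=5,interpolation=cv2.INTER_CUBIC)[:,:,::-1])
```

```text
[0.47926853 0.21682555 0.08925901] [ 1.65654291  1.81395174 -4.79599703]
```

View pics/w3.png

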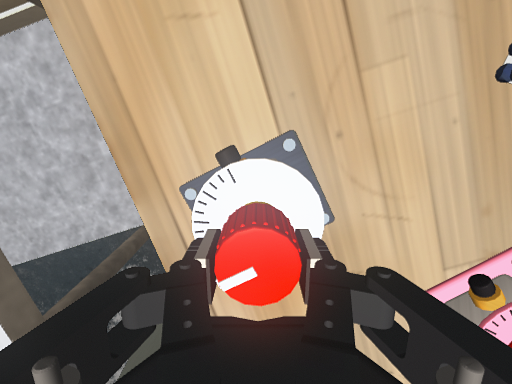

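View pics/s3.png

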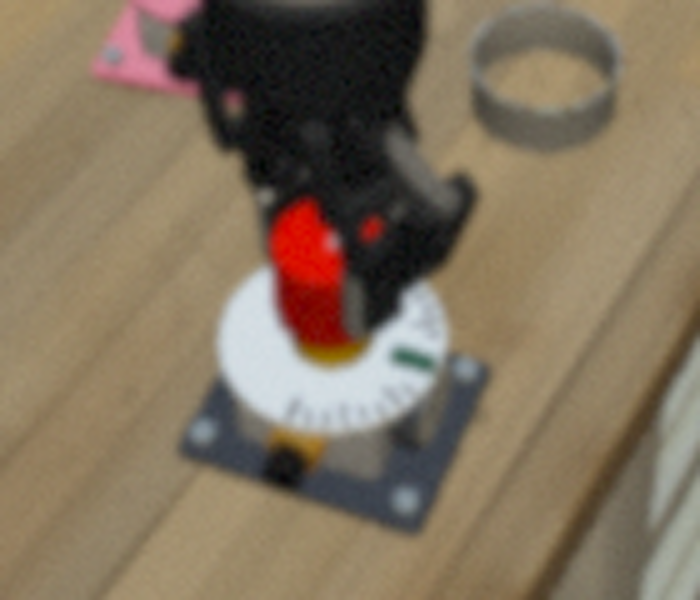

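The yellow band shows under the knob at crop (330,352), and the TCP has risen 14.3 mm. I'll pull a little more to be sure it's at the stop, then release and retreat upward.

Request:
apply_moves --targets '[{"hand": 0.3, "xyz": [0, 0, -0.001], "roll": 0}, {"hand": 0.3, "xyz": [0, 0, 0], "roll": 0}]'

```text
time_s: 7.55
tcp_pos: [0.4791, 0.2168, 0.0895]
orientation: [-0.0, 0.933, 0.359, -0.0]
wrist_force: [3.5, 3.2, -18.7]
gripper_width: 0.0407
```

Request:
apply_moves --targets '[{"hand": 0.8, "xyz": [0, 0, 0], "roll": 0}, {"hand": 1, "xyz": [0, 0, 0], "roll": 0}, {"hand": 1, "xyz": [0, 0, 0], "roll": 0}, {"hand": 1, "xyz": [0, 0, 0], "roll": 0}, {"hand": 1, "xyz": [0, 0, 0], "roll": 0}, {"hand": 1, "xyz": [0, 0, 0], "roll": 0}, {"hand": 1, "xyz": [0, 0, -0.01], "roll": 0}, {"hand": 1, "xyz": [0, 0, -0.02], "roll": 0}, {"hand": 1, "xyz": [0, 0, -0.04], "roll": 0}, {"hand": 1, "xyz": [0, 0, -0.04], "roll": 0}, {"hand": 1, "xyz": [0, 0, -0.04], "roll": 0}, {"hand": 1, "xyz": [0, 0, -0.03], "roll": 0}]'

```text
time_s: 8.75
tcp_pos: [0.4794, 0.2169, 0.2738]
orientation: [-0.0, 0.933, 0.359, 0.001]
wrist_force: [1.2, 0.8, 0.1]
gripper_width: 0.0857
```

Request:
apply_moves --targets '[{"hand": 1, "xyz": [0, 0, 0], "roll": 0}, {"hand": 1, "xyz": [0, 0, 0], "roll": 0}, {"hand": 1, "xyz": [0, 0, 0], "roll": 0}]'

```text
time_s: 9.05
tcp_pos: [0.4787, 0.2164, 0.2697]
orientation: [0.0, 0.933, 0.359, -0.001]
wrist_force: [-0.7, 0.1, -0.7]
gripper_width: 0.0855
```

Run:
```python
from rig import *
import cv2,numpy as np
s=sense();print(s["time_s"],s["tcp_pos"],s["wrist_force"],s["gripper_width"],abs(s["qvel"]).max())
p=snapshot("wrist"); a=cv2.resize(p["color"][100:220,190:330],None,fx=5,fy=5,interpolation=cv2.INTER_CUBIC)
p=snapshot("scene"); b=cv2.resize(p["color"][120:320,180:320],None,fx=4,fy=4,interpolation=cv2.INTER_CUBIC)
cv2.imwrite("pics/w4.png",a[:,:,::-1]);cv2.imwrite("pics/s4.png",b[:600,:,::-1])
z=p["range_z"];u,v=np.meshgrid(np.arange(512),np.arange(384))
X=np.stack([u*z,v*z,z],-1)@np.linalg.inv(p["mtx"]).T@p["T"][:3,:3].T+p["T"][:3,3]
m=(np.hypot(X[...,0]-.4795,X[...,1]-.2165)<.015)&(X[...,2]>.08)&(X[...,2]<.13); print("knob top z",np.median(X[m][:,2]))
```

```text
9.05 [0.47874309 0.21640031 0.26965123] [-0.73075363  0.13283236 -0.71151701] 0.0854731082512811 0.01329667521650391
knob top z 0.10737377820671845
```

View pics/w4.png

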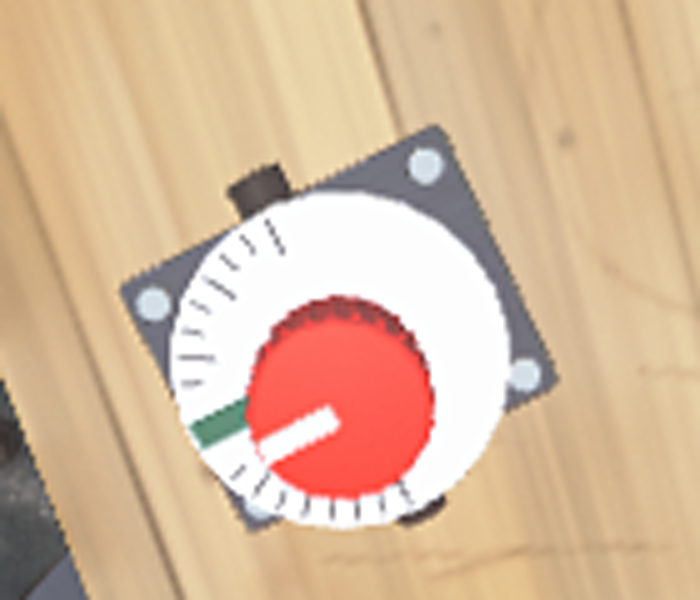

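View pics/s4.png

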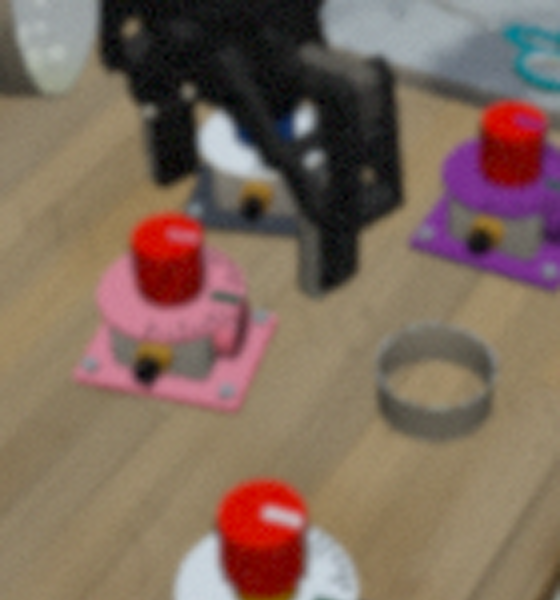

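The pointer runs parallel to the green bar, knob top is at 0.107 m (14 mm up), and the gripper is clear.

```bash
python3 -c "
from rig import *
print(job_done())"
```

```text
the job is handed in; nothing more can be done
None
```

I turned the red knob about 1.13 rad clockwise to the green mark, pulled it straight up to its stop, let go and backed away. I handed the job in at about 9 s; no verdict is reported.

- **Pointer:** in the last wrist picture, the white pointer line runs parallel to the green bar.
- **Pull:** the knob top rose from about 0.093 m to 0.107 m, which is the full 14 mm. The yellow band shows beneath it, and the upward pull ended against the stop at about 19 N.
- **Clear of everything:** the gripper is open, about 0.16 m above the knob, and the wrist force is near zero.
- **Blue knob:** the arm never went near it at working height. The gripper partly hid it in the last picture, so I did not measure its pointer again.

One reading disagreed: the scene camera put the green mark 13° away from the wrist camera's figure. It rested on only 9 pixels, so I used the wrist camera, and the last wrist picture bears that out.

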